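# Clamp a circuit board in the test nest and release it

## Robot

A 6-joint arm with a two-finger parallel gripper is mounted at the origin on the work surface. World frame = base frame: x ahead of the robot, y to its left, z up, the work surface at z = 0. Lengths are in mm, angles in rad, forces in N, time in s.
With the tool pointing down it reaches from about 350 to 975 mm from the base axis. Payload 7.1 kg.
Tool frame: the origin (TCP) lies on the front face of the gripper's body, between the roots of the fingers; the fingertips stand 80 mm ahead of it and the grasp point (between the pads) lies 61 mm ahead of it (env.tips_ahead is the distance from the TCP to the fingertips, in mm); z points along the fingers, y is the direction in which the jaws open and shut (so a half turn about z gives the same grasp; the last joint's range is limited). The gripper opens to 88 mm and grips with 3 to 60 N. Pads are 20 mm wide; open, the fingers measure 115 mm over their backs; the gripper's body (75 mm by 178 mm) begins 61 mm behind the grasp point.
Start: joints at [1.158, 0.423, 1.63, -0, 1.089, -0.019], TCP at [239.781, 577.157, 302.675] pointing down, gripper open.
Joint ranges: [-3, 3], [-0.9, 2.11], [0.09, 2.58], [-1.31, 4.45], [0.11, 2.69], [-2.54, 2.54]. Speed limits (rad/s): [2.39, 2.39, 3.01, 3.14, 3.14, 3.14].

## Interface

Orientations are given as a unit quaternion [x, y, z, w].
In Python, from station import env, set_gripper, viewer, workorder gives the robot as it stands. Calls block until the motion is done:
- env.reach(position, orientation): joint-space move of the TCP to a pose.
- env.move_l(position, rot=None, rate=150, f_stop=None): straight line of the TCP; rot=None keeps the orientation; rate is the mean speed in mm/s. With f_stop (N) it stops when the force on the tool has changed by that much, and returns True; else False.
- env.move_joints(angles): joint-space move.
- set_gripper(opening): finger opening in mm; the grip force is fixed at half the most; returns when the fingers have stopped.
- env.hold(seconds).
- env.ik(position, orientation): joint angles nearest the present ones, or None.
- env.read_state(): the state.
- viewer.camera(name): name is "scene" or "top" or "wrist"; returns the picture (400x640x3 uint8, blue, green, red); there is no depth.
- viewer.camera_params(name): a dict with "fx", "fy", "cx", "cy" (pixels), "pose" (4x4, takes a point from camera to world coordinates); the wrist camera has in their place "tool_from_camera" (4x4, takes a point from camera to tool coordinates, whose origin is the TCP and whose axes are the flange's). Camera axes: x right, y up, looking along -z (the intrinsics and any distortion apply to the point x, -y, -z); pixel columns grow to the right and rows downward; lengths in mm; the calibration is good to about 2 mm. A picture is of the moment at which its call begins: read the wrist's pose just before it. camera_params takes no time and is no camera call.
A pose or a line that the arm cannot do raises env.IKError and nothing moves.
- workorder.sign_off(): hands the job in, once; it reports no verdict.
The state is a dict: "time_s": time; "qpos": joint angles; "dq": joint speeds; "tau": joint torques, N m; "tool_pos": TCP position; "orientation": TCP orientation; "force": force on the tool from outside, world axes, zero at the start; "wrist_torque": the same for the moment, N m; "width": finger opening in mm.
Only numpy, scipy, OpenCV 4.12 (cv2) and the standard library are available. Lean on these libraries where they do the work, as an engineer would, in place of code of your own. Each camera call takes 0.05 s, during which the arm holds its last target.

## Task

Slide the circuit board along the channel of the test nest, without ramming it, until it sits snug against the steel end stop, and leave it lying there. Then swing the toggle clamp over centre so that its rubber foot presses the board down by itself, keep your hands off the fixture for two seconds while the test runs, and swing the clamp all the way back open with the board still snug against the stop. Leave the other things on the bench where they are.

Things in the scene. Friction and masses are not known exactly. Their poses are not given: they have to be found in the camera images.
- nest: Aluminium test nest fixed to the bench, origin on the bench top under the channel's middle line, z up. Base plate 20 mm thick, x -135..105, y -64..126 mm. The channel runs along x, floor at z = 20, between black rails (inner faces y = +-45.5, tops z = 34, x -125..85). At x = 30, a steel tower (y 67..103, top z = 88, 36 mm wide) carries the clamp
- stop_face (a point): Middle of the steel end stop's face, at the +x end of the channel: x = 85, y = 0, z = 24 mm in the nest's frame. The stop is 107 mm wide, its top at z = 44 mm; the channel's -x end is open
- board: Loose circuit board on a black carrier, 130 x 88 x 8 mm, 0.14-0.28 kg, lying in the channel; origin under its centre, x towards the stop. An aluminium heat sink 12 x 56 mm, top at z = 26 mm, stands flush along the -x edge; relay to z = 28 mm, other parts lower; the middle is bare for the clamp's foot. Touching the stop, its origin is at x = 20 mm in the nest's frame
- clamp (a joint): Toggle clamp angle, rad; arm and handle are one rigid lever hinged along the nest's x. 0 = fully open, at its stop; about 1.1 = closed, foot on the board, arm level. Dead centre is at 0.65: a spring drives the lever away from it to either side (about 1 N m at fully open, 0.8 N m at closed), so it snaps over and stays
- clamp_hinge (a point): Hinge axis of the clamp: in the nest's frame at x = 30, y = 85, z = 75 mm
- clamp_grip (a point): Centre of the round end (radius 11) of the clamp handle's black sleeve, 105 mm from the hinge. The sleeve is 22 mm thick, from 50 mm off the hinge outwards; below it a 12 mm bar. At joint 1.1 (closed) the handle leans 0.25 rad from vertical to the nest's -y (over the board), at 0 (open) it leans 0.85 rad to +y. It swings in the nest's plane x = 30 mm
- clamp_foot: Rubber foot, 18 mm across, springy, at the end of the clamp's arm; origin at the centre of its underside, 75 mm from the hinge along the arm and 47 mm below the arm's line. When closed it is at x = 30, y = 10, z = 28 mm in the nest's frame
- spare_board: Bystander: a second board of the same kind lying on the bench, 130 x 88 x 28 mm, origin under its centre
- flux_bottle: Bystander: small standing bottle, 38 mm across, 85 mm high, origin under its centre
- brush: Bystander: a brush lying on the bench, origin under its middle, handle to its -x
- solder_reel: Bystander: grey reel standing on its flange, 52 mm across, 40 mm high, origin under its centre

How it is judged (in metres and radians):
On the way, in this order (a step that is already met when the one before it is completed fails the run):
1. the board lies snug against the end stop (within 2.5 mm), at rest and let go, with the clamp still open (x of board in the frame of nest above 0.0175 m and angle between board's own z axis and vertical below 0.06 rad and linear speed of board below 0.01 m/s and contact force between each of the arm, the fingers and board below 0.3 N and value of joint clamp below 0.3 rad), for 0.2 s.
2. the clamp is over centre and its foot presses the snug board with more than 4 N, the robot not touching the fixture or the board, for 1.5 s (contact force between clamp_foot and board above 4 N and value of joint clamp above 0.95 rad and x of board in the frame of nest above 0.0175 m and contact force between each of the arm, the fingers and nest below 0.3 N and contact force between each of the arm, the fingers and board below 0.3 N), for 1.5 s.
At the end, for the whole second after the job is handed in: The clamp is fully open (joint below 0.1 rad); the board lies flat in the channel at rest, within 2.5 mm of the end stop (value of joint clamp below 0.1 rad and x of board in the frame of nest above 0.0175 m and z of board in the frame of nest below 0.024 m and angle between board's own z axis and vertical below 0.06 rad and linear speed of board below 0.01 m/s and horizontal distance between board and nest below 0.03 m); the robot touches nothing.
It fails at once if the board is rammed or squeezed: the robot pushes it with more than 40 N (contact force between any of the fingers, the arm and board above 40 N).
It fails at once if the board is lifted out of the channel instead of being slid (z of board in the frame of nest above 0.035 m).
It fails at once if another thing on the bench is shifted by more than 20 mm (distance of any of spare_board, flux_bottle, brush, solder_reel from where it was at the start of the episode above 0.02 m).
It also fails if it takes over 54 s, if anything falls off the work surface, if the arm or the gripper's body presses on something with over 40 N, if the wrist force passes 120 N, or if a joint passes its speed limit or range.

## Working session

There is one attempt and no reset: what is moved stays moved. The work goes in short steps, each a Python script; the robot and the scene stay as the last script left them, time stands still between calls to the robot, and variables do not carry over. Pictures are saved under pics/ and viewed, and the job is handed in when it is done.

```bash
ls; mkdir -p pics; python3 - <<'E'
from station import env,set_gripper,viewer,workorder
import cv2,numpy as np
s=env.read_state();print(s['time_s'],s['tool_pos'],s['orientation'],s['width'])
for n in ("scene","top","wrist"):
    cv2.imwrite(f"pics/a_{n}.png",viewer.camera(n));print(n,viewer.camera_params(n))
E
```

```text
pics
0.0 [239.61257067 576.77771913 301.9087598 ] [ 1.95634804e-01  9.80676526e-01 -7.39435893e-04 -1.65343182e-04] 88.05381668932542
scene {'fx': 388.7288200011417, 'fy': 388.7288200011417, 'cx': 311.71766958122174, 'cy': 194.87544986816667, 'pose': array([[ 2.24516125e-01, -6.86857607e-01,  6.91244629e-01,
         1.21251726e+03],
       [ 9.74467616e-01,  1.59937869e-01, -1.57584084e-01,
        -2.06752231e+02],
       [-2.31836586e-03,  7.08975674e-01,  7.05229125e-01,
         7.24587287e+02],
       [ 0.00000000e+00,  0.00000000e+00,  0.00000000e+00,
         1.00000000e+00]])}
top {'fx': 505.3517262906357, 'fy': 505.3517262906357, 'cx': 315.2889845365698, 'cy': 201.0810171530049, 'pose': array([[-1.71443650e-02,  9.82919278e-01, -1.83236905e-01,
         4.38210988e+02],
       [-9.99818491e-01, -1.53302719e-02,  1.13123137e-02,
        -4.47663137e+01],
       [ 8.31001967e-03,  1.83397588e-01,  9.83003697e-01,
         1.13035444e+03],
       [ 0.00000000e+00,  0.00000000e+00,  0.00000000e+00,
         1.00000000e+00]])}
wrist {'fx': 306.52548157884667, 'fy': 306.52548157884667, 'cx': 318.8530519342795, 'cy': 196.93621644108686, 'tool_from_camera': array([[-8.56322838e-05,  9.64663625e-01,  2.63484504e-01,
         7.23859436e+01],
       [ 9.99999953e-01,  5.25697758e-06,  3.05752572e-04,
        -5.19563269e-01],
       [ 2.93563253e-04,  2.63484517e-01, -9.64663580e-01,
        -8.25400188e+01],
       [ 0.00000000e+00,  0.00000000e+00,  0.00000000e+00,
         1.00000000e+00]])}
```

View pics/a_scene.png

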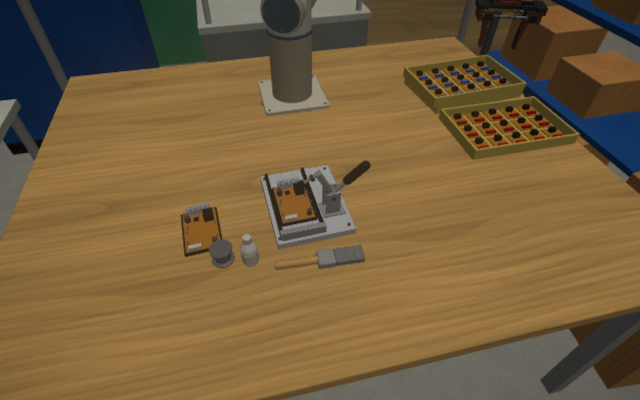

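View pics/a_top.png

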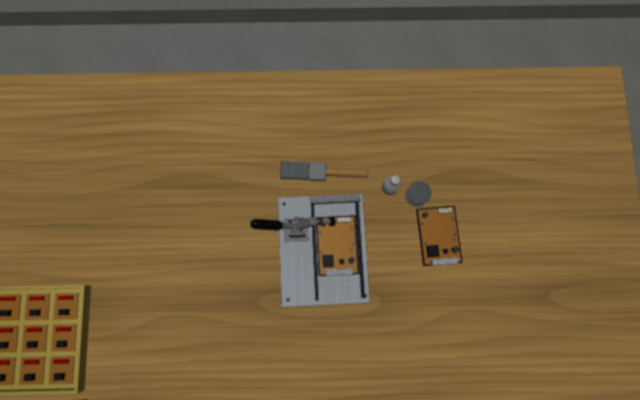

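View pics/a_wrist.png

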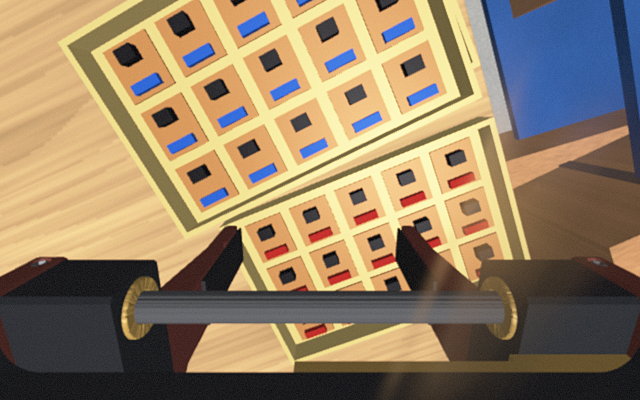

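```bash
python3 - <<'E'
import cv2
t=cv2.imread('pics/a_top.png')[185:315,240:480];cv2.imwrite('pics/b_top.png',cv2.resize(t,None,fx=3.3,fy=3.3,interpolation=cv2.INTER_CUBIC))
t=cv2.imread('pics/a_scene.png')[150:280,170:390];cv2.imwrite('pics/b_sc.png',cv2.resize(t,None,fx=3.5,fy=3.5,interpolation=cv2.INTER_CUBIC))
E
cat > h.py <<'E'
from station import env,set_gripper,viewer,workorder
import cv2,numpy as np
from scipy.spatial.transform import Rotation as R
def ray(name,px,z,pose=None):
    p=viewer.camera_params(name)
    T=p['pose'] if pose is None else pose@p['tool_from_camera']
    d=T[:3,:3]@np.array([(px[0]-p['cx'])/p['fx'],-(px[1]-p['cy'])/p['fy'],-1.])
    o=T[:3,3];return o+d*(z-o[2])/d[2]
def tp():
    s=env.read_state();T=np.eye(4);T[:3,:3]=R.from_quat(s['orientation']).as_matrix();T[:3,3]=s['tool_pos'];return T
E
python3 - <<'E'
from h import *
for p in [(278,197),(363,196),(368,302),(281,304)]: print(p,ray('top',p,20))
E
```

```text
(278, 197) [655.77374775  25.71072161  20.        ]
(363, 196) [ 655.1013634 -164.6622771   20.       ]
(368, 302) [ 422.03590745 -167.42164937   20.        ]
(281, 304) [421.04934386  20.10842259  20.        ]
```

View pics/b_top.png

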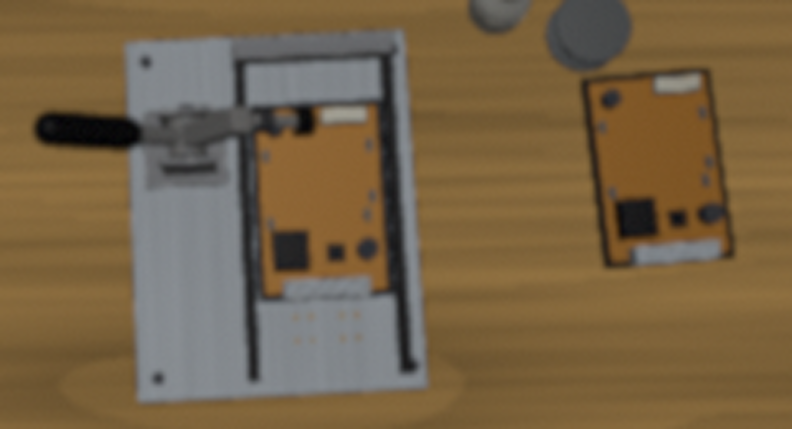

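View pics/b_sc.png

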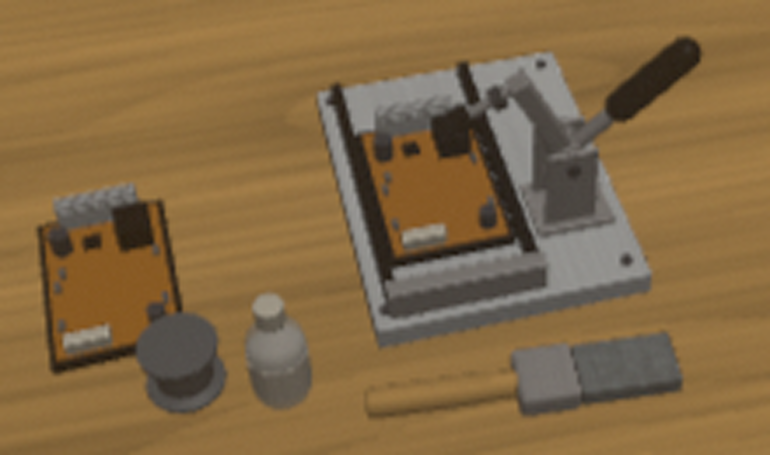

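```bash
python3 - <<'E'
from h import *
q=[1,0,0,0]
try:
    print(env.ik([570,-70,290],q))
    env.reach([570,-70,290],q)
except env.IKError as e: print('ik',e)
env.hold(.3)
T=tp();np.save('T1.npy',T);im=viewer.camera('wrist');print(np.round(T,3),env.read_state()['qpos'],env.read_state()['time_s'])
cv2.imwrite('pics/c_w.png',im)
E
```

```text
[-1.42918175e-01  3.64468703e-01  1.75457534e+00 -4.44089210e-16
  1.02254861e+00  1.42787815e+00]
[[ 1.00000e+00  1.00000e-03 -0.00000e+00  5.70052e+02]
 [ 1.00000e-03 -1.00000e+00 -0.00000e+00 -6.96770e+01]
 [-0.00000e+00  0.00000e+00 -1.00000e+00  2.89988e+02]
 [ 0.00000e+00  0.00000e+00  0.00000e+00  1.00000e+00]] [-1.42518326e-01  3.64498236e-01  1.75454963e+00  1.99771670e-05
  1.02254526e+00  1.42783434e+00] 3.075
```

View pics/c_w.png

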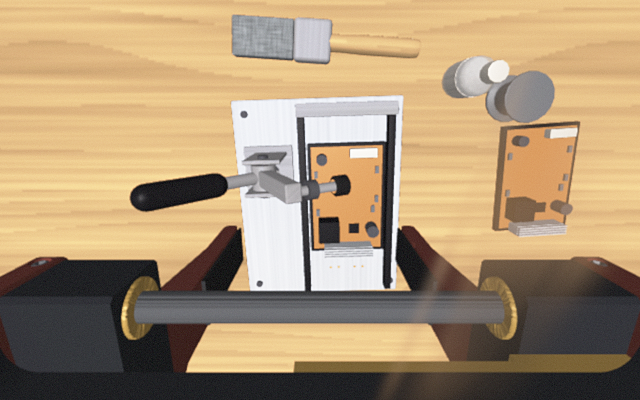

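```bash
python3 - <<'E'
import cv2
t=cv2.imread('pics/c_w.png')[85:300,225:415];cv2.imwrite('pics/d.png',cv2.resize(t,None,fx=2.79*1.5/1.5,fy=2.79,interpolation=cv2.INTER_CUBIC))
E
```

```text
(no output)
```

View pics/d.png

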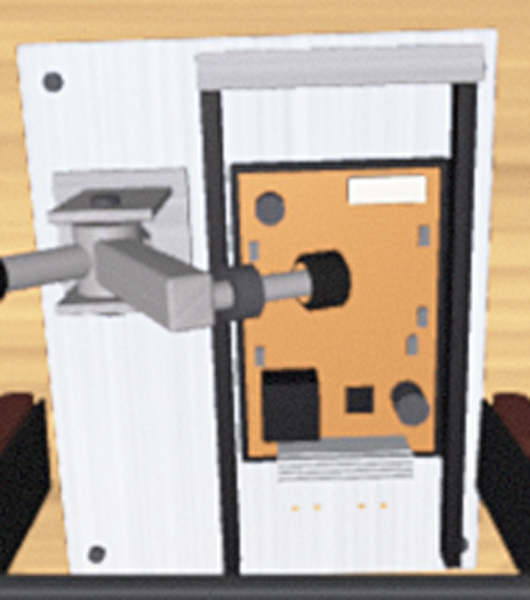

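```bash
python3 - <<'E'
from h import *
T=np.load('T1.npy');im=cv2.imread('pics/c_w.png').astype(float);g=cv2.GaussianBlur(im,(3,3),0)
hsv=cv2.cvtColor(im.astype(np.uint8),cv2.COLOR_BGR2HSV)
sat=cv2.GaussianBlur(hsv[...,1],(3,3),0).astype(float)
# left edge of plate: saturation drop
P=[];
for r in list(range(108,135,3))+list(range(220,275,3)):
    row=sat[r,225:258];d=np.diff(row);k=np.argmin(d);P.append(ray('wrist',(225+k+.5,r),20,T)[:2])
P=np.array(P);c=np.polyfit(P[:,0],P[:,1],1);print('left edge yaw',c[0],'resid',np.std(P[:,1]-np.polyval(c,P[:,0])))
Q=[]
for cc in range(250,292,3):
    col=sat[88:112,cc];k=np.argmin(np.diff(col));Q.append(ray('wrist',(cc,88+k+.5),20,T)[:2])
Q=np.array(Q);d=np.polyfit(Q[:,1],Q[:,0],1);print('top yaw',-d[0],np.std(Q[:,0]-np.polyval(d,Q[:,1])))
# rails: dark
v=cv2.GaussianBlur(hsv[...,2],(3,3),0).astype(float)
for nm,a,b in(('L',290,320),('R',378,402)):
    W=[]
    for r in range(205,245,3):
        k=np.diff(v[r,a:b]);W.append(np.r_[ray('wrist',(a+np.argmin(k)+.5,r),34,T)[:2],ray('wrist',(a+np.argmax(k)+.5,r),34,T)[:2]])
    W=np.array(W);print(nm,np.median(W,0),np.polyfit(W[:,0],W[:,1],1)[0],np.polyfit(W[:,2],W[:,3],1)[0])
A=np.array([[1,-c[0]],[-c[0]*0+1*0,1]])
# intersection
y=np.polyval(c,655);x=np.polyval(d,y);y=np.polyval(c,x);print('corner TL',x,y)
E
```

```text
left edge yaw 0.027502362203157632 resid 2.379703788892892
top yaw 0.03196392124447949 0.2773959035037949
L [515.21993988 -50.68395958 515.2252479  -60.27869625] -0.1461887114845636 0.08570467246294901
R [ 515.26653445 -142.47020597  515.27331743 -155.97291701] 0.5821956698013336 0.029872540368409715
corner TL 655.0313700792461 27.434778313934597
```

```bash
python3 - <<'E'
from h import *
T=np.load('T1.npy')
f=lambda u,v,z:np.round(ray('wrist',(225+u/2.79,85+v/2.79),z,T),1)
for n,u,v,z in [('plate TL',18,45,20),('plate BL',70,572,20),('plate TR',497,30,20),('plate BR',477,565,20),
 ('Lrail out top',201,92,34),('Lrail out bot',226,572,34),('Lrail in top',222,92,34),('Lrail in bot',240,572,34),
 ('Rrail out top',476,82,34),('Rrail out bot',461,567,34),('Rr in top',454,82,34),('Rr in bot',442,567,34),
 ('stop top L back',197,53,44),('stop top R back',484,45,44),('stop frontL',200,90,44),('stop frontR',486,80,44),
 ('board TL',232,168,28),('board TR',447,160,28),('board BL',246,461,28),('sink top BL',277,480,46),('sink BR',413,474,46),
 ('sink TL',277,442,46),('sink TR',407,436,46)]:
    print(n,f(u,v,z))
E
```

```text
plate TL [654.  26.  20.]
plate BL [419.4  19.3  20. ]
plate TR [ 659.7 -162.2   20. ]
plate BR [ 423.1 -170.2   20. ]
Lrail out top [636.4 -46.7  34. ]
Lrail out bot [428.2 -54.1  34. ]
Lrail in top [636.4 -54.7  34. ]
Lrail in bot [428.2 -60.4  34. ]
Rrail out top [ 640.1 -151.9   34. ]
Rrail out bot [ 430.8 -159.1   34. ]
Rr in top [ 640.1 -143.5   34. ]
Rr in bot [ 430.8 -150.7   34. ]
stop top L back [650.4 -46.2  44. ]
stop top R back [ 653.3 -151.5   44. ]
stop frontL [637.2 -47.   44. ]
stop frontR [ 640.9 -153.1   44. ]
board TL [606.9 -58.1  28. ]
board TR [ 610.1 -143.8   28. ]
board BL [479.5 -63.2  28. ]
sink top BL [479.3 -76.4  46. ]
sink BR [ 482.1 -133.2   46. ]
sink TL [496.5 -76.4  46. ]
sink TR [ 499.2 -129.9   46. ]
```

```bash
cat >> h.py <<'E'
YAW=.031;O=np.array([554,-102.3,0.])
RN=R.from_euler('z',YAW)
def w(p): return O+RN.apply(np.array(p,float))
def n(p): return RN.inv().apply(np.array(p)-O)
def q(lean=0):  # lean>0: handle leans to +y; tool z points back along handle to hinge
    # tool z = -(0,sin,cos), tool x = nest x
    return (RN*R.from_euler('x',-lean)*R.from_quat([1,0,0,0])).as_quat()
def st(): 
    s=env.read_state();return round(s['time_s'],2),np.round(n(s['tool_pos']),1),np.round(s['force'],2),round(s['width'],1)
E
python3 - <<'E'
from h import *
print(R.from_quat(q(.85)).apply([0,0,1]))
set_gripper(0)
env.reach(w([-112,0,260]),q()); env.move_l(w([-112,0,107]),rate=150);print(st())
env.hold(.2)
print(env.move_l(w([-70,0,107]),rate=40,f_stop=8),st())
print(env.move_l(w([-50,0,107]),rate=20,f_stop=5),st())
E
```

```text
[ 0.02328596 -0.75091944 -0.65998315]
(6.18, array([-1.114e+02, -1.000e-01,  1.075e+02]), array([0.65, 0.01, 0.08]), 0.7)
False (7.58, array([-6.98e+01, -1.00e-01,  1.07e+02]), array([-0.46,  0.41, -0.  ]), 0.8)
True (8.0, array([-67.3,   0.2, 106.7]), array([ 0.6 , -0.15,  0.3 ]), 0.5)
```

```bash
python3 - <<'E'
from h import *
print(st());cv2.imwrite('pics/e.png',viewer.camera('wrist'))
t=viewer.camera('scene')[150:280,170:390];cv2.imwrite('pics/e2.png',cv2.resize(t,None,fx=3.5,fy=3.5,interpolation=cv2.INTER_CUBIC))
E
```

```text
(8.0, array([-67.3,   0.2, 106.7]), array([ 0.6 , -0.15,  0.3 ]), 0.5)
```

View pics/e.png

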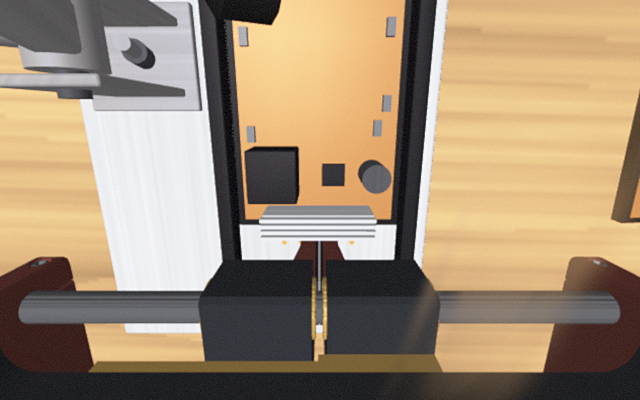

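View pics/e2.png

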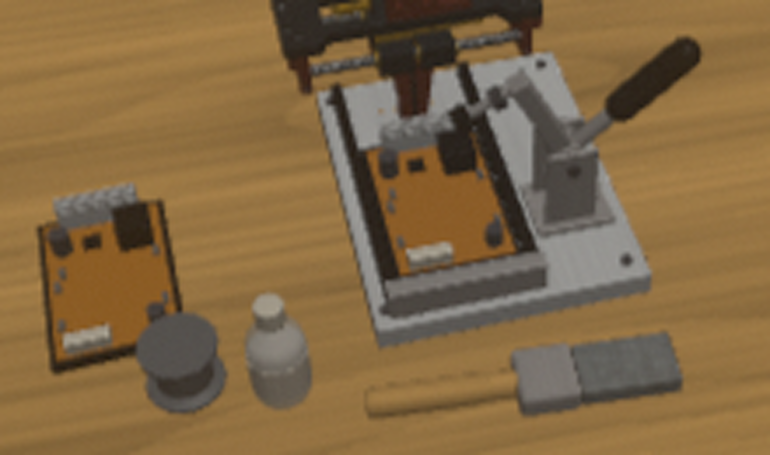

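```bash
python3 - <<'E'
from h import *
for i in range(6):
    b=env.move_l(w([-45,0,107]),rate=15,f_stop=6);print(b,st())
    env.hold(.1);print(st())
    if b and n(env.read_state()['tool_pos'])[0]>-58: break
E
```

```text
True (9.03, array([-55.5,   0.3, 106.4]), array([-0.25, -0.08, -0.41]), 0.7)
(9.13, array([-55.8,   0.3, 106.1]), array([-0.58,  0.8 , -0.25]), 0.4)
```

```bash
python3 - <<'E'
from h import *
b=env.move_l(w([-45,0,107]),rate=12,f_stop=10);print(b,st())
T=tp();cv2.imwrite('pics/f.png',viewer.camera('wrist'))
env.hold(.3);print(st())
b=env.move_l(w([-85,0,107]),rate=40);print(b,st())
env.move_l(w([-85,0,250]),rate=200)
env.reach(w([0,0,300]),q());env.hold(.2)
np.save('T2.npy',tp());im=viewer.camera('wrist');cv2.imwrite('pics/g.png',im)
t=im[85:300,225:415];cv2.imwrite('pics/g2.png',cv2.resize(t,None,fx=2.79,fy=2.79,interpolation=cv2.INTER_CUBIC))
# IK checks
HY,HZ=85,75
for lean in (.85,.6,.3,0,-.25):
    for r in (105+61-15,105+61-15+110):
        p=[30,HY+r*np.sin(lean),HZ+r*np.cos(lean)];k=env.ik(w(p),q(lean));print(lean,r,None if k is None else np.round(k,2))
E
```

```text
True (9.58, array([-55.1,   0.5, 105.8]), array([ 0.38,  0.34, -0.24]), 0.1)
(9.93, array([-55.4,   0.5, 105.6]), array([ 0.25, -0.84,  0.05]), 0.6)
False (10.82, array([-8.470e+01, -1.000e-01,  1.071e+02]), array([0.31, 0.47, 0.42]), 0.5)
0.85 151 [ 0.42  0.71  1.7  -0.82  1.26  2.44]
0.85 261 [ 0.54  0.65  1.6  -0.72  1.44  2.38]
0.6 151 [ 0.31  0.59  1.75 -0.66  1.09  2.25]
0.6 261 [ 0.41  0.49  1.66 -0.58  1.29  2.2 ]
0.3 151 [ 0.14  0.49  1.78 -0.37  0.94  1.91]
0.3 261 [ 0.2   0.36  1.7  -0.32  1.16  1.88]
0 151 [-0.05  0.46  1.78 -0.    0.9   1.49]
0 261 [-0.05  0.32  1.7  -0.    1.12  1.49]
-0.25 151 [-0.21  0.49  1.76  0.3   0.97  1.16]
-0.25 261 [-0.25  0.37  1.67  0.26  1.19  1.18]
```

View pics/g.png

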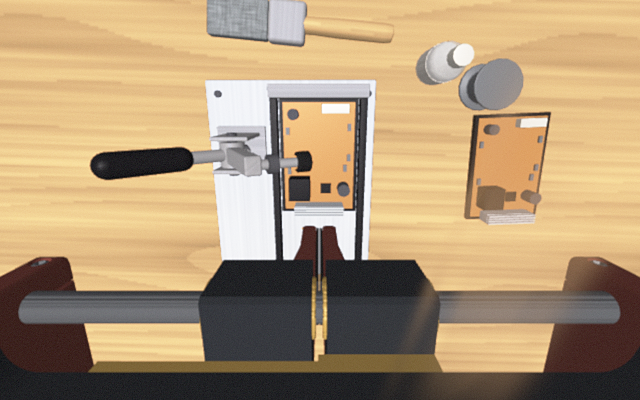

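View pics/g2.png

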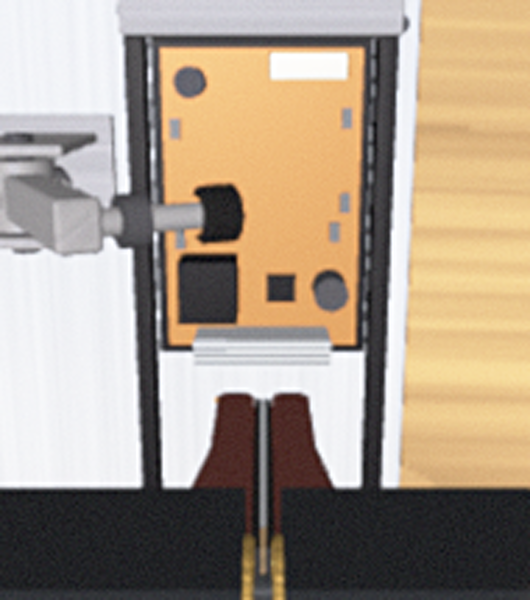

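```bash
python3 - <<'E'
from h import *
T=np.load('T2.npy');print(n(ray('wrist',(104,163),144.3,T)), n(ray('wrist',(187,157),75+55*.66,T)))
HY,HZ=85,75
P=lambda l,r:w([30,HY+r*np.sin(l),HZ+r*np.cos(l)])
env.reach(P(.85,261),q(.85));set_gripper(56);env.hold(.2);print(st())
np.save('T3.npy',tp());cv2.imwrite('pics/h.png',viewer.camera('wrist'))
E
```

```text
[ 31.98585795 166.87992691 144.3       ] [ 31.95009393 116.05485859 111.3       ]
(14.58, array([ 30. , 281.1, 247.2]), array([ 0.43, -0.18, -0.01]), 56.1)
```

View pics/h.png

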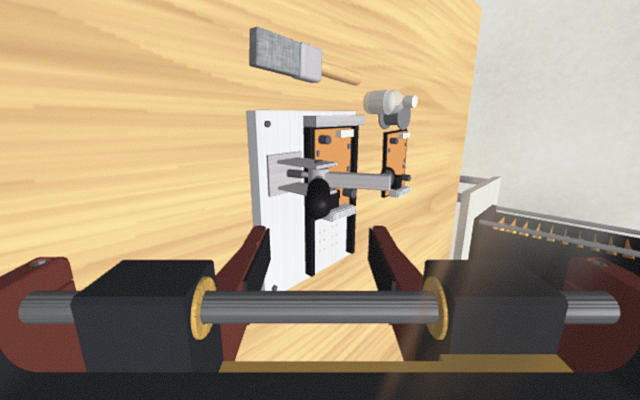

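```bash
python3 - <<'E'
from h import *
HY,HZ=85,75
P=lambda l,r:w([30,HY+r*np.sin(l),HZ+r*np.cos(l)])
b=env.move_l(P(.85,151),rate=100,f_stop=8);print(b,st())
if not b:
    set_gripper(30);print(st())
    for l in np.linspace(.85,-.25,12)[1:]:
        env.move_l(P(l,151),rot=q(l),rate=60);print(round(l,2),st())
    set_gripper(56);env.hold(.1);print(st())
    np.save('T4.npy',tp());cv2.imwrite('pics/i.png',viewer.camera('wrist'))
    t=viewer.camera('scene')[120:280,170:440];cv2.imwrite('pics/i2.png',cv2.resize(t,None,fx=2.9,fy=2.9,interpolation=cv2.INTER_CUBIC))
E
```

```text
False (15.88, array([ 30.3, 198.9, 175.1]), array([0.14, 0.39, 0.62]), 56.1)
(16.49, array([ 30. , 198.5, 174.7]), array([ 0.73, -0.68,  0.05]), 30.0)
0.75 (16.89, array([ 29.4, 187.9, 184.9]), array([-1.82,  3.12, -9.23]), 30.1)
0.65 (17.29, array([ 29.6, 176.3, 195. ]), array([-1.9 ,  2.14, -7.73]), 30.2)
0.55 (17.69, array([ 29.9, 163.9, 203.8]), array([-1.69,  3.41, -6.4 ]), 30.2)
0.45 (18.09, array([ 30.1, 150.7, 211.2]), array([-2.93,  4.18, -3.22]), 29.8)
0.35 (18.49, array([ 30.2, 136.7, 217.1]), array([-2.07,  2.74, -2.5 ]), 30.2)
0.25 (18.89, array([ 30.3, 122.2, 221.6]), array([-0.69,  0.93,  0.72]), 29.9)
0.15 (19.29, array([ 30.2, 107.4, 224.3]), array([ 0.12, -0.1 ,  0.39]), 30.0)
0.05 (19.69, array([ 30.1,  92.1, 225.6]), array([-0.04, -3.71, -1.06]), 29.7)
-0.05 (20.09, array([ 30.1,  77. , 225.5]), array([ 0.18, -5.81, -1.07]), 30.2)
-0.15 (20.49, array([ 30.1,  61.8, 223.7]), array([ 1.5 , -7.4 , -2.74]), 30.2)
-0.25 (20.89, array([ 29.9,  48.2, 221.1]), array([ 0.67, -0.07,  0.19]), 29.9)
(21.6, array([ 30. ,  47.6, 221.3]), array([ 0.28, -0.34, -0.49]), 55.6)
```

View pics/i.png

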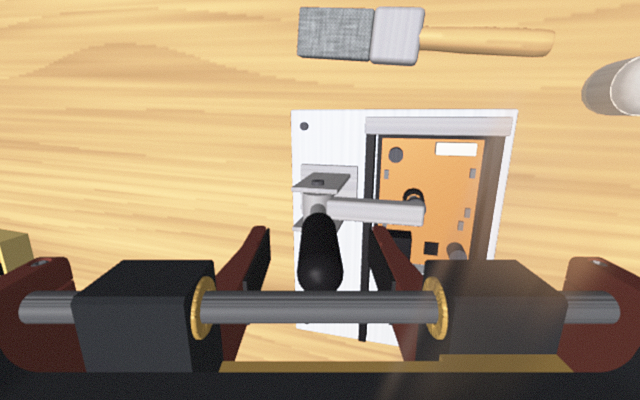

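View pics/i2.png

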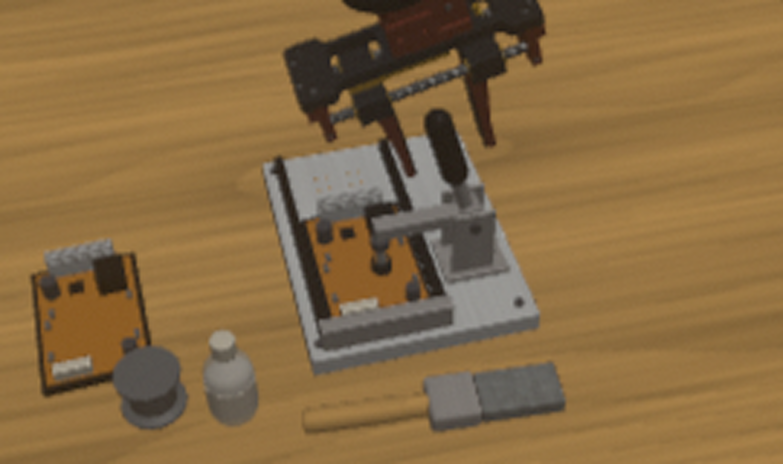

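```bash
python3 - <<'E'
from h import *
HY,HZ=85,75
P=lambda l,r:w([30,HY+r*np.sin(l),HZ+r*np.cos(l)])
env.move_l(P(-.25,245),rate=150);print(st());env.hold(2.4)
np.save('T5.npy',tp());im=viewer.camera('wrist');print(st())
cv2.imwrite('pics/j.png',im)
E
```

```text
(22.48, array([ 29.5,  24.5, 311.7]), array([ 0.51,  0.64, -0.43]), 56.2)
(24.93, array([ 30. ,  24.4, 312.4]), array([ 0.27, -0.09,  0.33]), 56.1)
```

View pics/j.png

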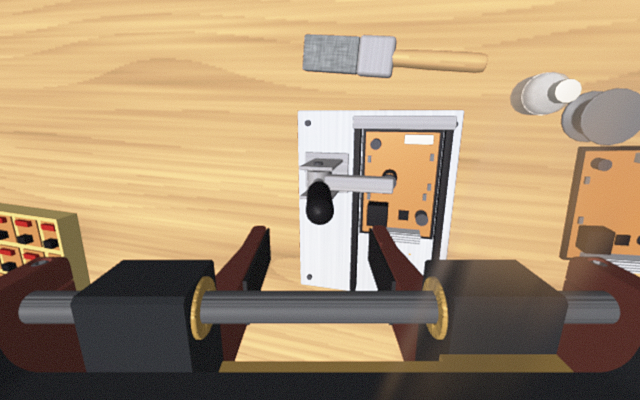

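```bash
python3 - <<'E'
from h import *
HY,HZ=85,75
P=lambda l,r:w([30,HY+r*np.sin(l),HZ+r*np.cos(l)])
b=env.move_l(P(-.25,151),rate=120,f_stop=8);print(b,st())
if not b:
    set_gripper(30);print(st())
    for l in np.linspace(-.25,.85,12)[1:]:
        env.move_l(P(l,151),rot=q(l),rate=60);print(round(l,2),st())
    set_gripper(56);env.hold(.1)
    env.move_l(P(.85,261),rate=150);print(st())
    env.reach(w([0,0,300]),q());env.hold(.3);print(st())
    np.save('T6.npy',tp());im=viewer.camera('wrist');cv2.imwrite('pics/k.png',im)
    t=im[85:300,225:415];cv2.imwrite('pics/k2.png',cv2.resize(t,None,fx=2.79,fy=2.79,interpolation=cv2.INTER_CUBIC))
E
```

```text
False (25.86, array([ 30.5,  47.5, 221.9]), array([ 0.38,  0.46, -0.78]), 56.1)
(26.47, array([ 30. ,  47.6, 221.3]), array([ 0.42,  0.09, -1.03]), 29.8)
-0.15 (26.87, array([ 29.8,  62. , 224. ]), array([ 0.58, -6.94, -3.43]), 29.7)
-0.05 (27.27, array([ 29.9,  77.1, 225.7]), array([ 0.35, -5.9 , -1.28]), 30.1)
0.05 (27.67, array([ 29.9,  92.6, 225.9]), array([-0.8 , -4.21,  1.47]), 29.8)
0.15 (28.07, array([ 30. , 107.7, 224.4]), array([-0.36, -1.43,  1.86]), 30.1)
0.25 (28.47, array([ 30. , 122.6, 221.1]), array([-0.94,  0.42,  0.32]), 29.9)
0.35 (28.87, array([ 29.8, 137.1, 216.4]), array([ 0.12,  2.92, -3.32]), 30.0)
0.45 (29.27, array([ 30. , 150.9, 210.5]), array([ 0.32,  3.22, -5.3 ]), 30.0)
0.55 (29.67, array([ 30. , 164.1, 203.3]), array([ 0.21,  4.72, -5.97]), 30.3)
0.65 (30.07, array([ 30. , 176.7, 194.6]), array([-0.17,  5.63, -6.75]), 30.1)
0.75 (30.47, array([ 30. , 188.3, 184.7]), array([-1.16,  5.13, -6.54]), 30.1)
0.85 (30.87, array([ 30.3, 197.8, 175. ]), array([ 0.27, -0.67,  0.07]), 30.1)
(32.46, array([ 29.6, 280.6, 246.7]), array([-0.29, -0.42,  0.73]), 55.9)
(33.74, array([  0.3,   1.4, 299.4]), array([ 0.5 ,  0.57, -0.1 ]), 56.1)
```

View pics/k.png

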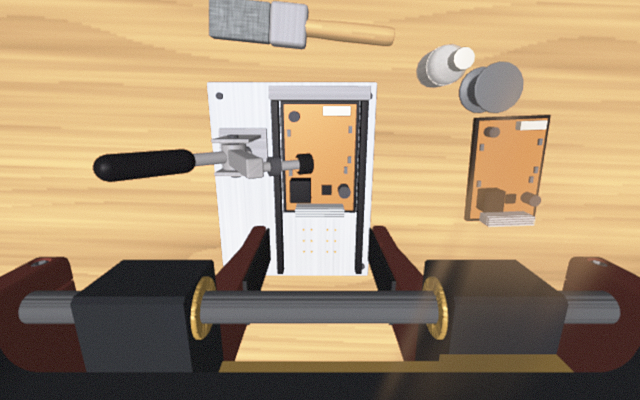

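View pics/k2.png

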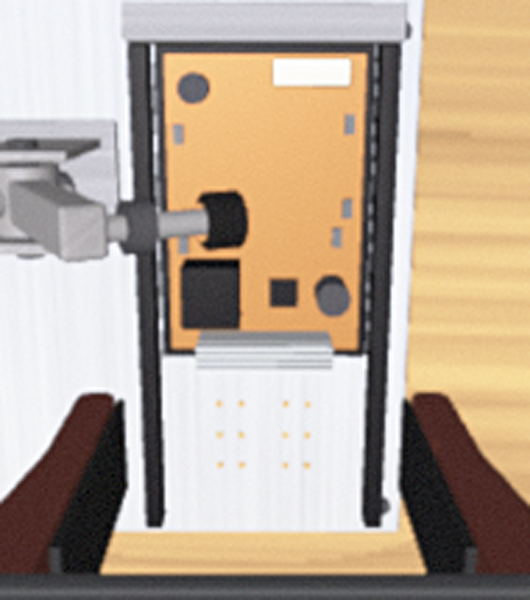

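```bash
python3 - <<'E'
from h import *
for nm,Tn in(('g2','T2'),('k2','T6')):
    T=np.load(Tn+'.npy');g=cv2.cvtColor(cv2.imread('pics/'+nm[0]+'.png'),cv2.COLOR_BGR2HSV)
    res=[]
    for c in range(300,350,4):
        s=g[:,c,1].astype(int)
        o=[r for r in range(90,210) if 10<g[r,c,0]<22 and s[r]>110]
        a=n(ray('wrist',(c,min(o)-.5),28,T))[0];b=n(ray('wrist',(c,max(o)+.5),46,T))[0]
        res.append((a,b))
    print(nm,np.round(np.median(res,0),1))
E
```

```text
g2 [ 81.2 -28.1]
k2 [ 81.5 -27.2]
```

```bash
python3 - <<'E'
from h import *
workorder.sign_off();print(st())
E
```

```text
the job is handed in; nothing more can be done
the job is handed in; nothing more can be done
```

The job is done and handed in at about 34 s of the 54 s allowed. Sign-off reports no verdict.

- **Board:** I pushed it along the channel with closed fingers at 12 to 40 mm/s, using force stops of 5 to 10 N. It met the stop with the tool at nest x ≈ -55 mm, which is where a seated board should put it. One force stop triggered early at x = -67 mm, before the stop was reached. The picture showed the board short of the stop, so I carried on.
- **Clamp closed:** I led the handle over centre between loosely opened jaws, with forces under about 11 N. Then I backed off and kept clear for 2.4 s. The pictures showed the arm level and the foot on the board.
- **Clamp reopened:** I led the handle back to fully open the same way and moved clear.

**Last checks:**
- The board's front edge measured 81.2 mm before clamping and 81.5 mm after. The heat sink edge read 0.9 mm different, which is about the measuring accuracy.
- In the last picture the handle is back in its open position, and the bystanders look unmoved.
- I could not measure the foot force or the clamp angle directly, so those rest on the pictures.

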